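# Recap the sauce flask at the plating table

## Robot

A 7-joint arm with a two-finger parallel gripper is mounted at the origin on the work surface. World frame = base frame: x ahead of the robot, y to its left, z up, the work surface at z = 0. Lengths are in m, angles in rad, forces in N, time in s.
With the tool pointing down it reaches from about 0.425 to 0.825 m from the base axis. Payload 3.6 kg.
Tool frame: the origin (TCP) lies at the very end of the fingers, on their centre line; the grasp point (between the pads) lies 19 mm behind it (arm.hold_point_z is the distance from the TCP to the grasp point, in m); z points along the fingers, y is the direction in which the jaws open and shut (so a half turn about z gives the same grasp; the last joint's range is limited). The gripper opens to 85 mm and grips with 20 to 120 N. Pads are 22 mm wide; open, the fingers measure 114 mm over their backs; the gripper's body (76 mm by 85 mm) begins 54 mm behind the grasp point. The pads swing forward as they close: fully open they stand 13 mm farther back than shut.
Start: joints at [1.246, 0.615, -0.013, 1.423, 0.008, 1.103, -0.04], TCP at [0.191, -0.621, 0.198] pointing down, gripper open.
Joint ranges: [-3.12, 3.12], [-0.3, 2.06], [-1.34, 1.32], [0.26, 2.42], [-1.36, 4.5], [0.01, 1.98], [-2.84, 2.84]. Speed limits (rad/s): [2.79, 2.79, 3.14, 3.14, 3.14, 3.14, 3.14].

## Interface

Orientations are given as a rotation vector (axis times angle).
In Python, from workcell import arm, optics, nets gives the robot as it stands. The module is installed in compiled form; this text tells all that it offers.
- The arm moves only by the tool step_arm, never from a script. Its argument "moves" is a list of rows, each a list of 5 numbers: the shift along the tool's x, y, z in m, then the turn about the tool's z in degrees, then the finger opening in m, from 0 to 0.0854. A call has 1 to 5 rows; each row is the pose to reach, as a shift and turn from the pose commanded when the call began, along the tool's axes at that moment; what a row does not reach only later rows make up. A row lasts 1/12 s, in which the tool goes at most 41.7 mm and 7.16 degrees, less where a joint would pass 70% of its speed; a pose out of reach is approached as far as the arm can. A call with a gripper value outside its range is refused whole. The fingers move at their own pace and stop on an object; "squeeze" is the grip in N (left out, the last holds). Time passes only in rows, so rows that repeat a pose let the fingers close. It gives the time, the measured TCP pose, the force and the opening at its end, in the units of the state.
- arm.read_state(): the state, without advancing time (a new reading comes with each control period).
- optics.read_camera(name): name is "scene" or "top"; returns a dict with "pixels" (480x640x3 uint8, blue, green, red), "range_z" (480x640 float32, m along the optical axis (not along the pixel's ray), 0 where there is no reading), "mtx" (3x3 intrinsics, pixels), "dist" ([k1, k2, p1, p2, k3] as OpenCV has them; the pictures are not rectified), "extrinsics" (4x4, takes a point from world to camera coordinates). Camera axes: x right, y up, looking along -z (the intrinsics and any distortion apply to the point x, -y, -z); pixel columns grow to the right and rows downward; lengths in m; the calibration is good to about 2 mm. A picture is of the moment at which its call begins.
- arm.hand_in(): hands the job in, once; it reports no verdict.
Trained networks look in a picture, given as the dict that the camera call returned (one of the last four; its "shot" number tells which), for a name from the list of things; names that differ only in an ending like _2 or _b are one class to them, and where a whole thing is asked for, a point or a joint stands for the part that bears it (a point fixed in the world has none). Each returns a list of dicts, best first, with "conf" (0 to 1); they miss things now and then, are a little off and sometimes report something else, mostly with a low value. They report only what shows in the picture. A call takes as long as a camera call. They do not tell look-alikes from the thing itself.
- nets.cut_out(picture, query): "mask" (480x640 bool, what is visible of it) and "bbox" ([left, top, right, bottom] in pixels, round what is visible of it).
- nets.place_of(picture, query): "pixel" ([column, row] in pixels: a listed point, or the origin of a listed thing).
The state is a dict: "time": time; "joints": joint angles; "joint_velocities": joint speeds; "tau": joint torques, N m; "eef_pos": TCP position; "ee_rot": TCP orientation; "contact_force": force on the tool from outside, world axes, zero at the start; "ft_torque": the same for the moment, N m; "grip_width": finger opening in m.
Only numpy, scipy, OpenCV 4.12 (cv2) and the standard library are available. Lean on these libraries where they do the work, as an engineer would, in place of code of your own. Each camera call takes 0.05 s, during which the arm holds its last target. There are 200 camera calls.

## Task

Close the sauce flask: stand the white cap, which lies on its side, mouth down on the table and let go, then take it again from above. Rest it upright on the flask's thread with its blue stripes about 40 degrees clockwise (seen from above) past the yellow dots, turn it back anticlockwise until it drops into the thread at the dots, then screw it clockwise until it is fully home and let go. Leave the crockery and the other things on the table where they are.

Things in the scene. Friction and masses are not known exactly. Their poses are not given: they have to be found in the camera images.
- cap_center (a point): Centre of the loose white octagonal cap, an upside-down cup: 62 mm across flats, 72 mm tall, about 90 g. Own z axis: from the open mouth (36 mm from this point) to the domed closed end (36 mm). Flats run from the rim to 52 mm above it, then it narrows to the dome. Flats face the cap's own x axis and every 45 degrees from it. It starts lying on a flat, axis level.
- cap_lug (a point): The cap's first lug, 23.5 mm from its axis along its own x, 5.5 mm above the rim; moves with the cap.
- flask_shoulder (a point): Centre of the flat shoulder of the blue sauce flask, 95 mm above the table, z up its axis. Body 90 mm across, fixed, cannot turn. A steel neck, 39 mm across and 31 mm tall, narrows over its top 8 mm and bears three equal threads, 49 mm across, with three entry gaps 40 degrees wide at the flask's own x axis and 120 degrees either way, marked by yellow dots on the shoulder.
- flask: Flask with its dark 124 mm round holder, 45 mm high: origin on the axis at table height, axes as the shoulder's. Clockwise from above, each gap's centre is followed from 20 to 90 degrees by a thread land sloping down 5 mm, then a stop rib to 100 degrees, then the next gap. The rib also stops a cap turned clockwise on top of the lands: it gets in only by turning back anticlockwise.
- gap0 (a point): Entry gap on the flask's own x axis, 23.5 mm out, at shoulder height. Cap rim above the shoulder: 11 (by the rib) to 16 mm (by the gap) with the lugs on top of the lands, 6 mm dropped in the gaps; then turned clockwise the lugs run under the lands and the cap sinks 5 mm in 70 degrees.
- gap1 (a point): Entry gap 120 degrees clockwise of the first, likewise. Fully home: lugs against the stop ribs, about 81 degrees clockwise of the gap centres, rim about 1 mm above the shoulder. Friction then holds the cap.
- gap2 (a point): Entry gap 240 degrees clockwise of the first, likewise.
- cap: The same cap: origin at the centre of its mouth rim, z towards the closed end, x through the first lug. Its inside is 54 mm across flats, 42 mm deep. Three lugs inside the mouth, at the x axis and 120 degrees either way, are 7 mm wide, 5 mm high, 3 mm above the rim and reach in to 21 mm from the axis; blue stripes outside, up the side and over the dome, mark them.
- plate_a: Dressed white plate with a blue rim, 180 mm across, 16 mm high (garnish to 30 mm), a bystander; origin under its centre.
- plate_b: Another such plate.
- plate_c: Another such plate.
- spoon: Steel serving spoon lying flat on the table between flask and cap, a bystander, under 30 mm high.
- oil: Green glass oil bottle, 150 mm tall, 60 mm across, a bystander; origin under its centre.
- ramekin: Small white bowl, 80 mm across, 45 mm high, a bystander; origin under its centre.
Not all that is in view belongs to the job. Leave any brown look-alike of the cap alone.

How it is judged:
By the outcome, as a careful person would: the job done as asked, in the order asked, and still so for the second after the job is handed in, with the robot touching nothing.
It also fails if it takes over 58 s, if anything falls off the work surface, if the arm or the gripper's body presses on something with over 40 N, if the wrist force passes 120 N, or if a joint passes its speed limit or range.

## Working session

There is one attempt and no reset: what is moved stays moved. The work goes in short steps, Python scripts to look and compute and a tool call to move; the robot and the scene stay as the last step left them, time stands still between calls to the robot, and variables do not carry over. Pictures are saved under pics/ and viewed, about 8 in all and at most 12, crops included, and the job is handed in when it is done.

Besides the shell and the picture viewer there is one more tool, called after "Request:" as name([rows], argument=value, ...), one row to a line, values as JSON. step_arm: Moves the arm, as the interface text tells. Its arguments: {"type":"object","properties":{"moves":{"type":"array","items":{"type":"array","items":{"type":"number"}}},"squeeze":{"type":"number"}},"required":["moves"]}

```bash
mkdir -p pics
cat > h.py <<'E'
import numpy as np, cv2
from workcell import arm, optics, nets
from scipy.spatial.transform import Rotation as R
def cloud(p):
    K,d,E=p["mtx"],p["dist"],p["extrinsics"]
    v,u=np.mgrid[0:480,0:640]
    n=cv2.undistortPoints(np.stack([u,v],-1).reshape(-1,1,2).astype(float),np.array(K),np.array(d)).reshape(480,640,2)
    z=p["range_z"]
    c=np.stack([n[...,0]*z,-n[...,1]*z,-z],-1)
    Ei=np.linalg.inv(E)
    w=c@Ei[:3,:3].T+Ei[:3,3]
    w[z==0]=np.nan
    return w
def proj(p,P):
    P=np.atleast_2d(P);c=P@p["extrinsics"][:3,:3].T+p["extrinsics"][:3,3]
    c=c*[1,-1,-1]
    return cv2.projectPoints(c,np.zeros(3),np.zeros(3),np.array(p["mtx"]),np.array(p["dist"]))[0].reshape(-1,2)
E
python3 - <<'E'
from h import *
np.set_printoptions(precision=4,suppress=True)
s=arm.read_state();print(s["time"],s["eef_pos"],R.from_rotvec(s["ee_rot"]).as_matrix(),s["grip_width"],s["contact_force"])
for n in("scene","top"):
    p=optics.read_camera(n);cv2.imwrite(f"pics/{n}0.png",p["pixels"]);w=cloud(p)
    print(n,"cam",np.linalg.inv(p["extrinsics"])[:3,3])
    for q in("cap","cap_center","cap_lug","flask","flask_shoulder","gap0","gap1","gap2","spoon","oil","ramekin","plate_a"):
        for r in nets.place_of(p,q)[:4]:
            c,ro=map(int,np.round(r["pixel"]))
            print(q,round(r["conf"],2),c,ro,w[min(ro,479),min(c,639)])
E
```

```text
0.0 [ 0.1905 -0.6206  0.1965] [[ 0.956   0.2935 -0.0008]
 [ 0.2935 -0.956   0.0024]
 [-0.     -0.0026 -1.    ]] 0.08563728419728223 [-1.0316 -0.6693  0.0245]
scene cam [ 1.4673 -0.6113  1.2117]
cap 0.84 238 251 [ 0.4491 -0.1605  0.0685]
cap 0.65 233 294 [ 0.5539 -0.2359  0.0488]
cap_center 0.83 237 260 [ 0.47   -0.176   0.0619]
cap_center 0.63 227 300 [ 0.5647 -0.2582  0.052 ]
cap_center 0.62 180 269 [ 0.4062 -0.3076  0.0532]
cap_center 0.45 356 198 [0.4945 0.1919 0.1087]
cap_lug 0.8 197 274 [ 0.4019 -0.2654  0.0024]
cap_lug 0.72 238 256 [ 0.457  -0.1659  0.0596]
flask 0.83 345 230 [0.5214 0.1364 0.0372]
flask 0.35 351 207 [0.5061 0.1663 0.0969]
flask_shoulder 0.75 346 201 [0.4946 0.157  0.1154]
gap0 0.93 343 200 [0.4833 0.1552 0.1118]
gap0 0.91 357 199 [0.4852 0.2034 0.0925]
gap0 0.9 350 206 [0.4994 0.168  0.0948]
gap1 0.93 343 200 [0.4833 0.1552 0.1118]
gap1 0.91 357 199 [0.4852 0.2034 0.0925]
gap1 0.9 350 206 [0.4994 0.168  0.0948]
gap2 0.93 343 200 [0.4833 0.1552 0.1118]
gap2 0.91 357 199 [0.4852 0.2034 0.0925]
gap2 0.9 350 206 [0.4994 0.168  0.0948]
spoon 0.87 291 248 [ 0.4766 -
[... 976 characters left out ...]
2008 0.1008]
gap0 0.48 341 282 [ 0.4543 -0.0039  0.0212]
gap1 0.74 278 263 [0.5038 0.1687 0.0913]
gap1 0.66 279 283 [0.4487 0.1662 0.0921]
gap1 0.61 266 274 [0.4731 0.2008 0.1008]
gap1 0.48 341 282 [ 0.4543 -0.0039  0.0212]
gap2 0.74 278 263 [0.5038 0.1687 0.0913]
gap2 0.66 279 283 [0.4487 0.1662 0.0921]
gap2 0.61 266 274 [0.4731 0.2008 0.1008]
gap2 0.48 341 282 [ 0.4543 -0.0039  0.0212]
spoon 0.92 342 282 [ 0.4548 -0.0069  0.0145]
oil 0.85 179 316 [0.362  0.4399 0.1002]
ramekin 0.96 485 215 [ 0.6434 -0.4308  0.0037]
ramekin 0.7 218 203 [0.6954 0.3535 0.0041]
plate_a 0.79 384 184 [ 0.7423 -0.1372  0.0025]
plate_a 0.78 217 204 [0.6924 0.3563 0.0046]
plate_a 0.77 300 188 [0.7358 0.1106 0.0009]
```

Run:
```python
import cv2,numpy as np
a=cv2.imread("pics/scene0.png");b=cv2.imread("pics/top0.png")
c1=cv2.resize(a[225:335,150:310],None,fx=2.5,fy=2.5,interpolation=3)
c2=cv2.resize(b[220:330,370:470],None,fx=2.5,fy=2.5,interpolation=3)
m=np.zeros((600,800,3),np.uint8)
m[:275,:400]=c1;m[:275,420:670]=c2
c3=cv2.resize(a[170:270,300:420],None,fx=3,fy=3,interpolation=3);m[290:590,:360]=c3
c4=cv2.resize(b[245:305,248:308],None,fx=5,fy=5,interpolation=3);m[290:590,420:720]=c4
cv2.imwrite("pics/crop0.png",m)
```

```text
(no output)
```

View pics/scene0.png

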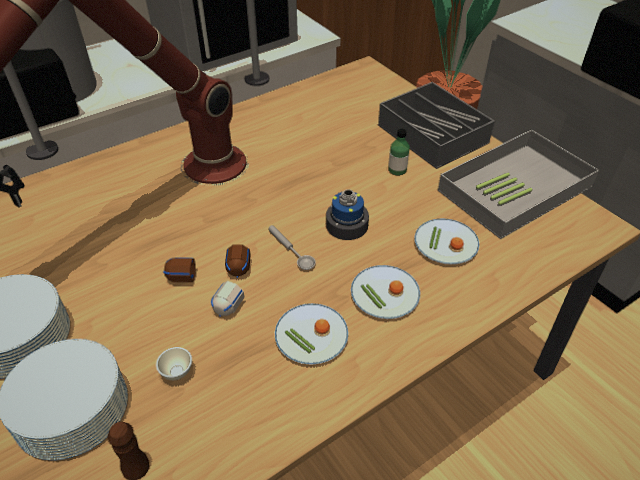

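View pics/crop0.png

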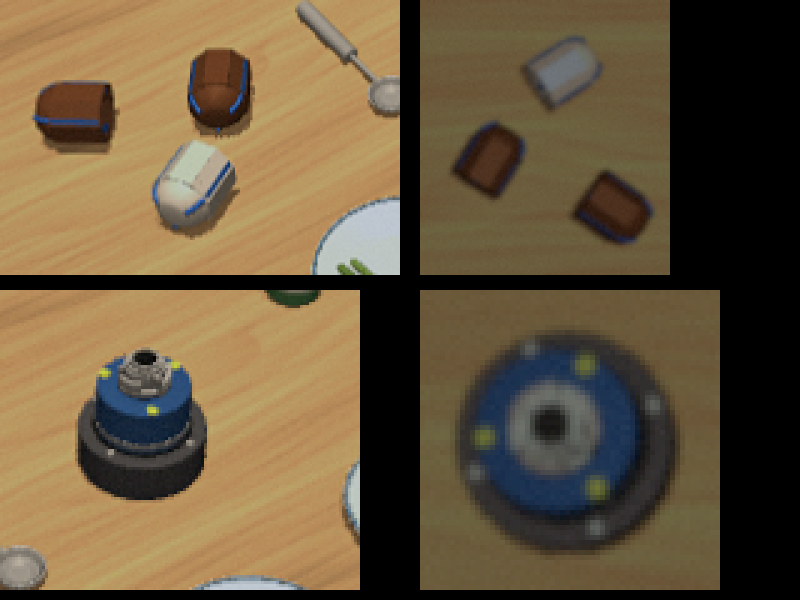

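Candidates for the cap are white (227,300), brown (237,260) and brown (180,269) in the scene view. The crop confirms the one at (227,300) is the white cap with its dome towards the camera. The flask stands at (347,210), with three yellow dots visible.

```bash
cat >> h.py <<'E'
def rayz(p,uv,z):
    n=cv2.undistortPoints(np.array(uv,float).reshape(-1,1,2),np.array(p["mtx"]),np.array(p["dist"])).reshape(-1,2)
    Ei=np.linalg.inv(p["extrinsics"]);d=np.c_[n[:,0],-n[:,1],-np.ones(len(n))]@Ei[:3,:3].T;o=Ei[:3,3]
    return o+d*((z-o[2])/d[:,2])[:,None]
def blobs(m,a=3):
    n,l,s,c=cv2.connectedComponentsWithStats(m.astype(np.uint8))
    return [(c[i],s[i,4]) for i in range(1,n) if s[i,4]>=a]
E
python3 - <<'E'
from h import *
from scipy.optimize import least_squares
np.set_printoptions(precision=4,suppress=True)
pts=[]
for n in("scene","top"):
    p=optics.read_camera(n);w=cloud(p);hsv=cv2.cvtColor(p["pixels"],cv2.COLOR_BGR2HSV)
    # dots
    near=(np.hypot(w[...,0]-.475,w[...,1]-.168)<.09)
    y=near&(hsv[...,0]>20)&(hsv[...,0]<40)&(hsv[...,1]>110)&(hsv[...,2]>90)&(w[...,2]>.07)
    for c,a in blobs(y): print(n,"dot",c,a,rayz(p,[c],.096)[0])
    sh=near&(abs(w[...,2]-.095)<.006)
    ho=near&(abs(w[...,2]-.045)<.006)
    nk=near&(w[...,2]>.11)
    for k,m in(("sh",sh),("ho",ho),("nk",nk)):
        q=w[m]; lo,hi=np.percentile(q,[2,98],0); print(k,len(q),"mid",(lo+hi)/2,"ext",hi-lo,"medz",np.median(q[:,2]))
    for r in nets.cut_out(p,"cap_center"):
        m=r["mask"];b=np.median(hsv[m],0); print("mask",r["conf"],r["bbox"],b,np.nanmean(w[m],0),m.sum())
    exp=(0.549,-0.25)
    m=(np.hypot(w[...,0]-exp[0],w[...,1]-exp[1])<.055)&(w[...,2]>.012)
    q=w[m];print("cap pts",len(q),q.mean(0),q.max(0));pts.append(q)
    np.save(f"cap_{n}.npy",q)
Q=np.vstack(pts)
def prof(s): return np.where(s<.052,.031,.031*np.sqrt(np.clip(1-((s-.052)/.020)**2,0.02,1)))
def res(v):
    x,y,a,dz=v;ax=np.array([np.cos(a),np.sin(a)])
    d=Q[:,:2]-[x,y];s=d@ax;t=d@[-ax[1],ax[0]];z=Q[:,2]-.031-dz
    f=np.arange(8)*np.pi/4
    ro=np.max(t[:,None]*np.cos(f)+z[:,None]*np.sin(f),1)
    return np.r_[ro-prof(s), np.clip(-s,0,1)*1, ]
best=min((least_squares(res,[.549-.036*np.cos(a),-.25-.036*np.sin(a),a,0],loss="soft_l1",f_scale=.002) for a in np.radians(np.arange(0,360,30))),key=lambda r:r.cost)
x,y,a,dz=best.x;print("mouth",x,y,"yaw",np.degrees(a),dz,best.cost)
d=Q[:,:2]-[x,y];print("s range",np.percentile(d@[np.cos(a),np.sin(a)],[0,1,5,95,99,100]),"t",np.percentile(d@[-np.sin(a),np.cos(a)],[1,5,95,99]))
for n in("scene","top"):
    q=np.load(f"cap_{n}.npy");d=q[:,:2]-[x,y];print(n,np.percentile(d@[np.cos(a),np.sin(a)],[1,99]),np.percentile(d@[-np.sin(a),np.cos(a)],[1,99]))
E
```

```text
scene dot [358.     194.2857] 7 [0.4739 0.2155 0.096 ]
scene dot [334.1111 197.1111] 9 [0.445 0.153 0.096]
scene dot [350.3333 209.8889] 9 [0.5137 0.1583 0.096 ]
sh 352 mid [0.479  0.175  0.0951] ext [0.0818 0.0835 0.0106] medz 0.09448089188389996
ho 416 mid [0.4824 0.173  0.0449] ext [0.1118 0.115  0.0108] medz 0.044526664675913596
nk 158 mid [0.4797 0.1734 0.1195] ext [0.0365 0.0407 0.0184] medz 0.12087514433258384
mask 0.77 [212.1, 282.9, 243.6, 317.7] [ 19.  49. 170.] [ 0.5576 -0.2551  0.0477] 830
mask 0.65 [161.0, 256.9, 197.1, 282.8] [ 12. 172.  95.] [ 0.3992 -0.3065  0.0439] 763
mask 0.56 [226.1, 241.2, 251.0, 277.2] [ 12. 175.  87.] [ 0.4574 -0.1695  0.0489] 686
cap pts 828 [ 0.5573 -0.2545  0.0485] [ 0.586  -0.2083  0.0701]
top dot [280.5 259.5] 4 [0.5127 0.1613 0.096 ]
top dot [260.1667 274.1667] 6 [0.4734 0.2173 0.096 ]
top dot [282.8 284.4] 5 [0.4443 0.1555 0.096 ]
sh 516 mid [0.4762 0.1771 0.0949] ext [0.0824 0.0827 0.0107] medz 0.09460983377434584
ho 515 mid [0.4768 0.1775 0.0449] ext [0.1159 0.116  0.0107] medz 0.04463267121124992
nk 214 mid [0.4766 0.1771 0.1204] ext [0.0429 0.042  0.0198] medz 0.12057466017539087
mask 0.96 [431.1, 286.5, 461.7, 314.1] [ 12. 154.  54.] [ 0.3869 -0.2977  0.0528] 579
mask 0.78 [383.4, 268.2, 413.4, 301.5] [ 12. 150.  56.] [ 0.445  -0.1626  0.0494] 604
mask 0.68 [412.9, 237.3, 442.9, 262.1] [ 20.  25. 104.] [ 0.542  -0.2473  0.0497] 559
mask 0.44 [255.0, 253.6, 300.5, 296.9] [55. 57. 73.] [0.472  0.1739 0.0738] 1592
cap pts 511 [ 0.5433 -0.2494  0.0541] [ 0.5823 -0.2064  0.074 ]
mouth 0.5282748957619956 -0.2249084894023082 yaw 302.02599690683553 -0.000527806731684206 0.004191658025939369
s range [-0.0056 -0.0022  0.0013  0.07    0.0722  0.0741] t [-0.0293 -0.0247  0.0304  0.0323]
scene [-0.0018  0.0729] [-0.0269  0.0325]
top [-0.0023  0.0652] [-0.03    0.0305]
```

Request:
step_arm([
  [0.035,-0.022,0,0,0.085],
  [0.07,-0.044,0,0,0.085],
  [0.105,-0.066,0,0,0.085],
  [0.14,-0.088,0,0,0.085],
  [0.176,-0.11,0,0,0.085],
], squeeze=20)

```text
time: 1.92
eef_pos: [0.3273, -0.4635, 0.198]
ee_rot: [3.107, 0.465, 0.001]
contact_force: [0.5, -1.7, 0.9]
grip_width: 0.0849
```

Request:
step_arm([
  [0.035,-0.022,0,0,0.085],
  [0.07,-0.044,0,0,0.085],
  [0.105,-0.066,0,0,0.085],
  [0.14,-0.088,0,0,0.085],
  [0.176,-0.11,0,0,0.085],
])

```text
time: 2.33
eef_pos: [0.463, -0.307, 0.1981]
ee_rot: [3.106, 0.466, 0.001]
contact_force: [0.9, -0.5, -0.1]
grip_width: 0.0851
```

Request:
step_arm([
  [0.03,-0.02,0,-7,0.085],
  [0.06,-0.04,0,-14,0.085],
  [0.088,-0.056,0,-21,0.085],
  [0.088,-0.056,0.02,-28,0.085],
  [0.088,-0.056,0.04,-35,0.085],
])

```text
time: 2.75
eef_pos: [0.533, -0.2262, 0.1587]
ee_rot: [2.812, 1.395, 0.007]
contact_force: [-0.7, -0.1, -0.7]
grip_width: 0.0852
```

Request:
step_arm([
  [0,0,0,-7,0.085],
  [0,0,0,-14,0.085],
  [0,0,0,-21,0.085],
  [0,0,0,-28,0.085],
  [0,0,0,-35,0.085],
])

```text
time: 3.17
eef_pos: [0.5297, -0.2294, 0.1578]
ee_rot: [2.271, 2.17, -0.0]
contact_force: [1.0, -0.4, -0.7]
grip_width: 0.0849
```

Request:
step_arm([
  [0,0,0,-7,0.085],
  [0,0,0,-14,0.085],
  [0,0,0,-21,0.085],
  [0,0,0,-28,0.085],
  [0,0,0,-35,0.085],
])

```text
time: 3.58
eef_pos: [0.5297, -0.2295, 0.1579]
ee_rot: [1.514, 2.752, -0.0]
contact_force: [-0.4, -0.9, -1.1]
grip_width: 0.0849
```

```bash
cat >> h.py <<'E'
def goto(x,y,z,yaw=None,s=None):
    s=s or arm.read_state();M=R.from_rotvec(s["ee_rot"]).as_matrix();yw=np.degrees(np.arctan2(M[1,0],M[0,0]))
    print("t %.2f"%s["time"],"tcp",np.round(s["eef_pos"],4),"yaw %.1f"%yw,"w %.4f"%s["grip_width"],"F",np.round(s["contact_force"],1),"j",np.round(s["joints"],2))
    print("shift tool mm",np.round(1e3*(M.T@(np.array([x,y,z])-s["eef_pos"])),1),"turn",None if yaw is None else round((yw-yaw+180)%360-180,1))
E
python3 -c "
from h import *
goto(.5299,-.2275,.026,122)"
```

```text
t 3.58 tcp [ 0.5297 -0.2295  0.1579] yaw 122.4 w 0.0849 F [-0.4 -0.9 -1.1] j [ 0.72  0.6  -0.55  1.68  0.37  0.97  0.59]
shift tool mm [  1.6   1.3 131.9] turn 0.4
```

Request:
step_arm([
  [0.002,0.001,0.035,0,0.085],
  [0.002,0.001,0.07,0,0.085],
  [0.002,0.001,0.1,0,0.085],
  [0.002,0.001,0.12,0,0.085],
  [0.002,0.001,0.132,0,0.085],
])

```text
time: 4.0
eef_pos: [0.5277, -0.2269, 0.0231]
ee_rot: [-1.52, -2.745, 0.002]
contact_force: [-0.0, -0.2, 0.4]
grip_width: 0.0848
```

Request:
step_arm([
  [0,0,0,0,0.055],
  [0,0,0,0,0.055],
  [0,0,0,0,0.055],
  [0,0,0,0,0.055],
  [0,0,0,0,0.055],
], squeeze=25)

```text
time: 4.42
eef_pos: [0.5306, -0.2273, 0.0272]
ee_rot: [1.52, 2.746, 0.001]
contact_force: [-0.4, 0.2, 0.9]
grip_width: 0.0548
```

```bash
cat > look.py <<'E'
import sys
from h import *
cx,cy,cz,nm=float(sys.argv[1]),float(sys.argv[2]),float(sys.argv[3]),sys.argv[4]
m=np.zeros((400,800,3),np.uint8)
for i,n in enumerate(("scene","top")):
    p=optics.read_camera(n);u,v=proj(p,[cx,cy,cz])[0].astype(int)
    c=p["pixels"][v-36:v+36,u-36:u+36];m[:,i*400:i*400+400]=cv2.resize(c,(400,400),interpolation=3);print(n,u,v)
cv2.imwrite(f"pics/{nm}.png",m)
E
python3 look.py .54 -.24 .04 g1; python3 -c "
from h import *
goto(.5299,-.2275,.026,122)"
```

```text
scene 229 293
top 423 249
t 4.52 tcp [ 0.5301 -0.2272  0.0267] yaw 122.1 w 0.0548 F [ 0.9 -0.2  0.1] j [ 0.65  0.76 -0.45  1.8   0.49  0.69  0.48]
shift tool mm [-0.2 -0.3  0.7] turn 0.1
```

View pics/g1.png

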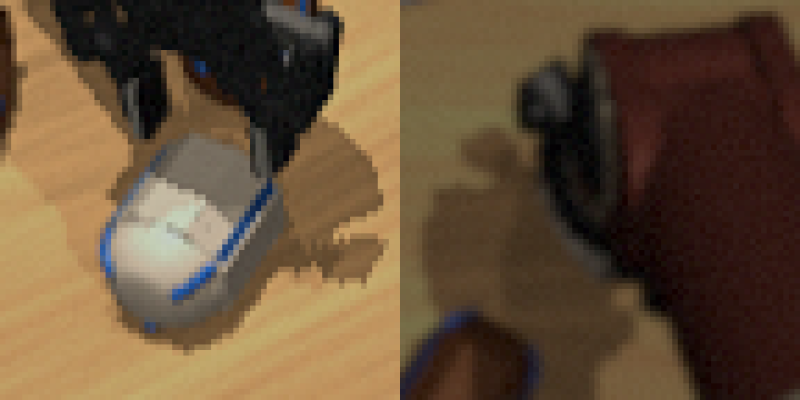

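Run:
```python
from h import *
np.set_printoptions(precision=3,suppress=True)
p=optics.read_camera("scene");w=cloud(p);px=p["pixels"].astype(int)
for r in range(270,292,2):
    print(r,[ (c,*np.round(w[r,c],3)) for c in (217,219,221,237,239,241)])
m=(w[...,2]>.012)&(np.hypot(w[...,0]-.552,w[...,1]+.255)<.06)&(px.sum(-1)>330)&(px.max(-1)-px.min(-1)<90)
a=np.radians(-58);q=w[m];d=q[:,:2]-[.5283,-.2249];s=d@[np.cos(a),np.sin(a)];t=d@[-np.sin(a),np.cos(a)]
for lo in np.arange(-.01,.075,.008):
    k=(s>lo)&(s<lo+.008)
    if k.sum()>3: print(round(lo,3),k.sum(),"t",t[k].min(),t[k].max(),"zmax",np.percentile(q[k,2],90))
```

```text
270 [(217, np.float64(0.508), np.float64(-0.249), np.float64(0.105)), (219, np.float64(0.512), np.float64(-0.245), np.float64(0.106)), (221, np.float64(0.502), np.float64(-0.236), np.float64(0.091)), (237, np.float64(0.558), np.float64(-0.218), np.float64(0.131)), (239, np.float64(0.562), np.float64(-0.215), np.float64(0.132)), (241, np.float64(0.556), np.float64(-0.207), np.float64(0.121))]
272 [(217, np.float64(0.509), np.float64(-0.25), np.float64(0.099)), (219, np.float64(0.507), np.float64(-0.244), np.float64(0.093)), (221, np.float64(0.502), np.float64(-0.237), np.float64(0.084)), (237, np.float64(0.565), np.float64(-0.222), np.float64(0.131)), (239, np.float64(0.562), np.float64(-0.215), np.float64(0.125)), (241, np.float64(0.554), np.float64(-0.206), np.float64(0.112))]
274 [(217, np.float64(0.515), np.float64(-0.253), np.float64(0.099)), (219, np.float64(0.504), np.float64(-0.244), np.float64(0.082)), (221, np.float64(0.506), np.float64(-0.239), np.float64(0.081)), (237, np.float64(0.561), np.float64(-0.221), np.float64(0.12)), (239, np.float64(0.567), np.float64(-0.218), np
[... 3147 characters left out ...]
loat64(0.048)), (241, np.float64(0.558), np.float64(-0.215), np.float64(0.053))]
0.014 6 t -0.02548106030615361 0.030131564494106287 zmax 0.15173857216338943
0.022 25 t -0.033293708388325 0.030193847034481292 zmax 0.060498623249374626
0.03 57 t -0.02793097175964546 0.03172560050875914 zmax 0.06416155979801834
0.038 63 t -0.02533894596929758 0.030629256901916792 zmax 0.06531502767493817
0.046 88 t -0.025973323875872322 0.029644124897531564 zmax 0.3861632954673599
0.054 68 t -0.0246895992075229 0.030287271758583357 zmax 0.05959159581408271
0.062 70 t -0.020275446386722788 0.019866473915869085 zmax 0.055881216337249316
0.07 12 t -0.008068652670816275 0.01148689625627365 zmax 0.04875130096493774
```

Run:
```python
from h import *
p=optics.read_camera("scene")
ax=np.array([np.cos(np.radians(-58)),np.sin(np.radians(-58))]);pe=np.array([-ax[1],ax[0]])
T=np.array([.5301,-.2272])
im=cv2.resize(p["pixels"],None,fx=5,fy=5,interpolation=3)
M=np.array([[1,0,-190*5],[0,1,-235*5]],float)
for sg in(-1,1):
  for e,c in((-.011,(0,255,0)),(.011,(0,0,255))):
    for i,z in enumerate((.03,.05,.07,.1)):
      u=proj(p,[*(T+ax*e+pe*sg*.0275),z])[0];cv2.circle(im,tuple(np.round(u*5+2).astype(int)),4,c,-1 if i else 2)
for s in(0,):
  for z in(.0,.062):
    for t in(-.0128,.0128):
      u=proj(p,[*(np.array([.5283,-.2249])+pe*t),z])[0];cv2.circle(im,tuple(np.round(u*5+2).astype(int)),4,(255,0,255),-1)
cv2.imwrite("pics/g2.png",im[235*5:235*5+450,190*5:190*5+400])
```

```text
(no output)
```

View pics/g2.png

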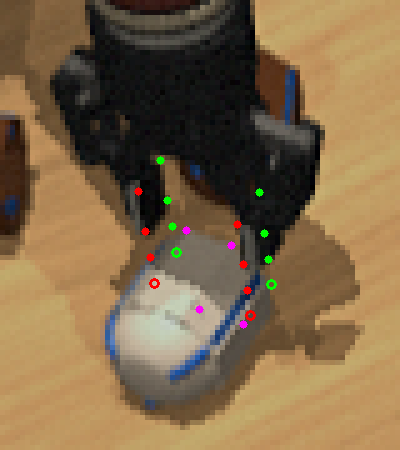

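Request:
step_arm([
  [0,0,-0.002,0,0.085],
  [0,0,-0.002,0,0.085],
  [0,0,0.005,0,0.085],
  [0,0,0.012,0,0.085],
  [0,0,0.02,0,0.085],
])

```text
time: 5.03
eef_pos: [0.5293, -0.227, 0.005]
ee_rot: [-1.521, -2.748, 0.0]
contact_force: [0.1, 0.2, -0.0]
grip_width: 0.085
```

Run:
```python
from h import *
goto(.5299,-.2275,.026,122)
p=optics.read_camera("scene");w=cloud(p)
goto(.5299,-.2275,.026,122)
ax=np.array([np.cos(np.radians(-58)),np.sin(np.radians(-58))]);pe=np.array([-ax[1],ax[0]])
d=w[...,:2]-np.array([.5301,-.2272]);s=d@ax;t=d@pe
dark=p["pixels"].max(-1)<70
for sg in(-1,1):
  m=(abs(s)<.025)&(sg*t>.036)&(sg*t<.07)&(w[...,2]>.015)&(w[...,2]<.12)
  q=w[m];print(sg,m.sum(),np.round(np.sort(q[:,2])[[0,3,8,15,30]],3))
  i=np.argsort(q[:,2])[:6];print(np.round(np.c_[s[m][i],t[m][i],q[i,2]],3).tolist(), np.argwhere(m)[i].tolist(), p["pixels"][m][i].tolist())
im=cv2.resize(p["pixels"][235:325,190:270],None,fx=5,fy=5,interpolation=3);cv2.imwrite("pics/g3.png",im)
```

```text
t 5.03 tcp [ 0.5293 -0.227   0.005 ] yaw 122.1 w 0.0850 F [ 0.1  0.2 -0. ] j [ 0.63  0.79 -0.43  1.81  0.51  0.65  0.46]
shift tool mm [ -0.8   0.2 -21. ] turn 0.1
t 5.08 tcp [ 0.5279 -0.2265  0.0031] yaw 122.1 w 0.0850 F [-0.9  0.  -0.8] j [ 0.63  0.79 -0.43  1.82  0.51  0.65  0.46]
shift tool mm [ -1.8   1.1 -22.9] turn 0.1
-1 181 [0.05  0.054 0.058 0.06  0.067]
[[0.001, -0.046, 0.05], [0.001, -0.043, 0.052], [-0.005, -0.043, 0.053], [0.0, -0.043, 0.054], [-0.007, -0.042, 0.055], [0.007, -0.042, 0.055]] [[281, 215], [281, 216], [279, 217], [280, 216], [278, 218], [282, 215]] [[12, 14, 15], [26, 43, 55], [16, 24, 31], [14, 18, 23], [31, 45, 57], [24, 41, 57]]
1 179 [0.053 0.057 0.059 0.064 0.072]
[[0.007, 0.048, 0.053], [0.005, 0.047, 0.055], [0.008, 0.043, 0.056], [0.011, 0.045, 0.057], [0.011, 0.048, 0.057], [0.005, 0.048, 0.058]] [[293, 247], [292, 247], [292, 245], [293, 245], [293, 246], [291, 247]] [[56, 65, 69], [52, 51, 53], [80, 86, 88], [70, 84, 93], [73, 79, 81], [31, 33, 32]]
```

Request:
step_arm([
  [-0.001,0,0.004,0,0.085],
  [-0.001,0,0.008,0,0.085],
  [-0.001,0,0.012,0,0.085],
  [-0.001,0,0.012,0,0.055],
  [-0.001,0,0.012,0,0.055],
], squeeze=25)

```text
time: 5.5
eef_pos: [0.5299, -0.2277, -0.0065]
ee_rot: [-1.521, -2.748, -0.0]
contact_force: [-0.1, 0.3, -0.4]
grip_width: 0.0633
```

Request:
step_arm([
  [0,0,0,0,0.055],
  [0,0,0,0,0.055],
  [0,0,0,0,0.055],
])

```text
time: 5.75
eef_pos: [0.5301, -0.2278, -0.0061]
ee_rot: [1.521, 2.748, 0.0]
contact_force: [-1.2, -0.9, 0.2]
grip_width: 0.0613
```

Run:
```python
from h import *
print(arm.hold_point_z)
goto(.5299,-.2275,.026,122)
p=optics.read_camera("scene");w=cloud(p)
ax=np.array([np.cos(np.radians(-58)),np.sin(np.radians(-58))]);pe=np.array([-ax[1],ax[0]])
d=w[...,:2]-np.array([.5301,-.2272]);s=d@ax;t=d@pe
for sg in(-1,1):
  m=(abs(s)<.025)&(sg*t>.03)&(sg*t<.07)&(w[...,2]>.015)&(w[...,2]<.12)&(p["pixels"].max(-1)<100)
  i=np.argsort(w[m][:,2])[:12];print(np.round(np.c_[s[m][i],t[m][i],w[m][i,2]],3).tolist())
im=cv2.resize(p["pixels"][235:325,190:270],None,fx=5,fy=5,interpolation=3);cv2.imwrite("pics/g4.png",im)
```

```text
0.0187
t 5.75 tcp [ 0.5301 -0.2278 -0.0061] yaw 122.1 w 0.0613 F [-1.2 -0.9  0.2] j [ 0.63  0.81 -0.42  1.82  0.52  0.63  0.45]
shift tool mm [  0.3   0.  -32.1] turn 0.1
[[0.008, -0.038, 0.038], [-0.004, -0.033, 0.039], [0.013, -0.035, 0.04], [-0.009, -0.03, 0.043], [0.009, -0.04, 0.043], [0.007, -0.041, 0.044], [0.014, -0.031, 0.044], [0.001, -0.033, 0.045], [-0.002, -0.031, 0.046], [0.01, -0.033, 0.046], [0.007, -0.043, 0.047], [0.013, -0.031, 0.047]]
[[0.001, 0.03, 0.018], [0.016, 0.03, 0.02], [0.007, 0.031, 0.021], [0.014, 0.032, 0.023], [0.022, 0.031, 0.023], [0.021, 0.031, 0.026], [0.014, 0.032, 0.026], [0.018, 0.032, 0.027], [0.001, 0.034, 0.029], [0.009, 0.033, 0.029], [0.019, 0.033, 0.032], [0.009, 0.031, 0.032]]
```

View pics/g4.png

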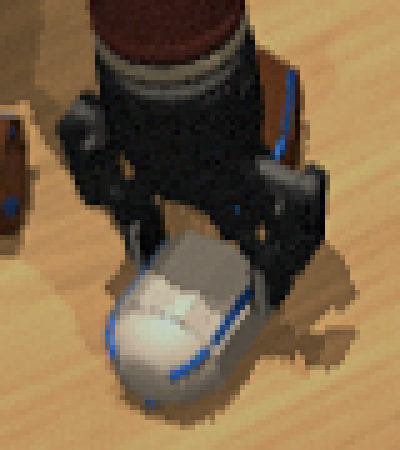

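Request:
step_arm([
  [0,0,0.002,0,0.055],
  [0.002,0,0.002,0,0.055],
  [0.005,0,0.002,0,0.055],
  [0.008,0,0.002,0,0.055],
  [0.011,0,0.002,0,0.055],
])

```text
time: 6.22
eef_pos: [0.5271, -0.2214, -0.0062]
ee_rot: [1.52, 2.741, -0.001]
contact_force: [1.4, -1.7, 2.3]
grip_width: 0.061
```

```bash
cat > tilt.py <<'E'
import sys
from h import *
goto(.53,-.228,0,122)
p=optics.read_camera("scene");w=cloud(p);px=p["pixels"].astype(int)
a=np.radians(-58);d=w[...,:2]-[.5283,-.2249];s=d@[np.cos(a),np.sin(a)];t=d@[-np.sin(a),np.cos(a)]
m=(abs(t)<.012)&(s>-.06)&(s<.1)&(w[...,2]>.004)&(w[...,2]<.1)&(px.sum(-1)>180)&(px.max(-1)-px.min(-1)<90)
q=np.c_[s[m],w[...,2][m]]
for lo in np.arange(-.06,.1,.008):
    k=(q[:,0]>=lo)&(q[:,0]<lo+.008)
    if k.sum()>2: print(round(lo+.004,3),k.sum(),np.round(np.percentile(q[k,1],[10,50,90]),3))
E
python3 tilt.py
```

```text
t 6.22 tcp [ 0.5271 -0.2214 -0.0062] yaw 122.0 w 0.0610 F [ 1.4 -1.7  2.3] j [ 0.61  0.8  -0.41  1.84  0.53  0.61  0.43]
shift tool mm [-7.2 -1.  -6.1] turn -0.0
-0.008 15 [0.057 0.06  0.064]
0.0 24 [0.06  0.061 0.065]
0.008 27 [0.059 0.062 0.065]
0.016 21 [0.06  0.063 0.064]
0.024 29 [0.059 0.062 0.066]
0.032 21 [0.06  0.062 0.065]
0.04 28 [0.058 0.063 0.066]
0.048 33 [0.054 0.059 0.063]
0.056 42 [0.042 0.053 0.06 ]
0.064 81 [0.018 0.035 0.049]
```

Request:
step_arm([
  [-0.005,0,-0.002,0,0.055],
  [-0.02,0,-0.002,0,0.055],
  [-0.035,0,-0.002,0,0.055],
  [-0.035,0,0.004,0,0.055],
  [-0.035,0,0.01,0,0.055],
])

```text
time: 6.68
eef_pos: [0.545, -0.2513, -0.0113]
ee_rot: [1.523, 2.74, -0.006]
contact_force: [-14.3, -0.2, 44.6]
grip_width: 0.0612
```

Request:
step_arm([
  [0.003,0,0,0,0.055],
  [0.006,0,0,0,0.055],
  [0.009,0,0,0,0.055],
  [0.012,0,0,0,0.055],
  [0.015,0,0,0,0.055],
])

```text
time: 7.1
eef_pos: [0.5431, -0.2464, -0.0118]
ee_rot: [1.516, 2.724, -0.008]
contact_force: [3.9, -10.3, 17.6]
grip_width: 0.061
```

```bash
python3 tilt.py
```

```text
t 7.10 tcp [ 0.5431 -0.2464 -0.0118] yaw 121.8 w 0.0610 F [  3.9 -10.3  17.6] j [ 0.63  0.82 -0.41  1.78  0.54  0.62  0.46]
shift tool mm [ 22.3  -1.3 -12.4] turn -0.2
0.016 4 [0.057 0.059 0.062]
0.024 24 [0.058 0.062 0.066]
0.032 22 [0.059 0.062 0.065]
0.04 21 [0.059 0.063 0.066]
0.048 23 [0.061 0.064 0.066]
0.056 24 [0.06  0.063 0.066]
0.064 26 [0.06  0.064 0.065]
0.072 33 [0.057 0.061 0.065]
0.08 31 [0.055 0.06  0.064]
0.088 66 [0.029 0.051 0.059]
0.096 44 [0.024 0.034 0.047]
```

Request:
step_arm([
  [0.003,0,0,0,0.055],
  [0.006,0,0,0,0.055],
  [0.009,0,0,0,0.055],
  [0.012,0,0,0,0.055],
  [0.015,0,0,0,0.055],
])

```text
time: 7.57
eef_pos: [0.5339, -0.2292, -0.0141]
ee_rot: [1.517, 2.731, -0.001]
contact_force: [4.8, -5.6, 11.6]
grip_width: 0.0612
```

```bash
python3 tilt.py
```

```text
t 7.57 tcp [ 0.5339 -0.2292 -0.0141] yaw 121.9 w 0.0612 F [ 4.8 -5.6 11.6] j [ 0.61  0.81 -0.4   1.82  0.54  0.6   0.43]
shift tool mm [  2.8  -2.5 -14.2] turn -0.1
0.0 14 [0.058 0.059 0.062]
0.008 9 [0.059 0.061 0.065]
0.016 27 [0.063 0.065 0.067]
0.024 12 [0.065 0.068 0.069]
0.032 22 [0.066 0.069 0.071]
0.04 13 [0.07  0.072 0.074]
0.048 27 [0.07  0.073 0.076]
0.056 34 [0.067 0.072 0.075]
0.064 30 [0.061 0.067 0.072]
0.072 65 [0.039 0.057 0.066]
0.08 42 [0.032 0.041 0.05 ]
```

Request:
step_arm([
  [0.003,0,0,0,0.055],
  [0.006,0,0,0,0.055],
  [0.009,0,0.001,0,0.055],
  [0.012,0,0.002,0,0.055],
  [0.015,0,0.004,0,0.055],
])

```text
time: 8.03
eef_pos: [0.5248, -0.2142, -0.0188]
ee_rot: [1.517, 2.735, 0.001]
contact_force: [2.3, -2.9, 11.2]
grip_width: 0.061
```

```bash
python3 tilt.py
```

```text
t 8.03 tcp [ 0.5248 -0.2142 -0.0188] yaw 121.9 w 0.0610 F [ 2.3 -2.9 11.2] j [ 0.59  0.81 -0.39  1.86  0.55  0.56  0.4 ]
shift tool mm [-14.6  -2.8 -18.6] turn -0.1
-0.024 3 [0.052 0.054 0.054]
-0.016 8 [0.055 0.057 0.058]
-0.008 11 [0.061 0.062 0.064]
0.0 13 [0.064 0.067 0.069]
0.008 10 [0.07  0.072 0.074]
0.016 13 [0.075 0.077 0.079]
0.024 23 [0.077 0.079 0.083]
0.032 24 [0.077 0.08  0.084]
0.04 33 [0.075 0.079 0.082]
0.048 40 [0.065 0.071 0.078]
0.056 52 [0.052 0.062 0.07 ]
0.064 35 [0.042 0.051 0.059]
```

Request:
step_arm([
  [0.003,0,0.002,0,0.055],
  [0.006,0,0.004,0,0.055],
  [0.009,0,0.006,0,0.055],
  [0.012,0,0.008,0,0.055],
  [0.015,0,0.011,0,0.055],
])

```text
time: 8.5
eef_pos: [0.5153, -0.1995, -0.0314]
ee_rot: [1.518, 2.74, 0.002]
contact_force: [2.7, -3.1, 4.6]
grip_width: 0.0612
```

```bash
python3 tilt.py
```

```text
t 8.50 tcp [ 0.5153 -0.1995 -0.0314] yaw 122.0 w 0.0612 F [ 2.7 -3.1  4.6] j [ 0.56  0.81 -0.37  1.9   0.56  0.51  0.36]
shift tool mm [-32.2  -2.5 -31.1] turn 0.0
-0.016 5 [0.072 0.073 0.077]
-0.008 11 [0.077 0.082 0.083]
0.0 20 [0.082 0.085 0.086]
0.008 27 [0.08  0.083 0.087]
0.016 42 [0.016 0.08  0.083]
0.024 37 [0.069 0.075 0.079]
0.032 48 [0.046 0.067 0.073]
0.04 27 [0.046 0.059 0.069]
```

```bash
python3 look.py .52 -.21 .05 t1
```

```text
scene 235 280
top 413 256
```

View pics/t1.png

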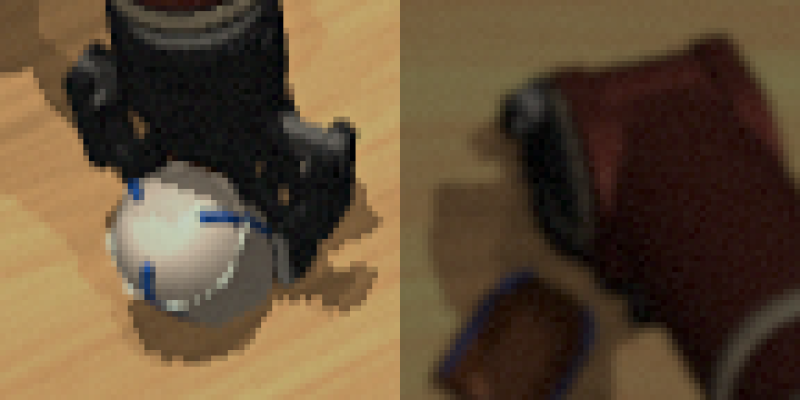

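```bash
cat > fit.py <<'E'
from h import *
from scipy.optimize import least_squares
def fit(n="scene",prior=(0.515,-.205),rad=.06):
    p=optics.read_camera(n);w=cloud(p);px=p["pixels"].astype(int)
    m=(np.hypot(w[...,0]-prior[0],w[...,1]-prior[1])<rad)&(w[...,2]>.008)&(w[...,2]<.1)&(px.sum(-1)>200)&(px[...,2]-px[...,0]<60)
    Q=w[m]
    def res(v):
        c=v[:3];ax=np.array([np.cos(v[3])*np.cos(v[4]),np.sin(v[3])*np.cos(v[4]),np.sin(v[4])])
        lat=np.array([-np.sin(v[3]),np.cos(v[3]),0]);up=np.cross(ax,lat)
        d=Q-c;s=d@ax;f=np.arange(8)*np.pi/4
        ro=np.max((d@lat)[:,None]*np.cos(f)+(d@up)[:,None]*np.sin(f),1)
        r=np.hypot(d@lat,d@up)
        e=np.where(s<.052,ro-.031,np.hypot(np.maximum(s-.052,0)*31/20,r)-.031)
        low=c[2]-.031*np.cos(v[4])
        return np.r_[e,low*30*0+low*10]
    best=min((least_squares(res,[prior[0],prior[1],.03,np.radians(-58),t],loss="soft_l1",f_scale=.003) for t in np.radians([20,45,70,85])),key=lambda r:r.cost)
    v=best.x;print("mouth",np.round(v[:3],4),"yaw %.1f tilt %.1f"%tuple(np.degrees(v[3:])),len(Q),"rms %.4f"%np.sqrt(np.median(best.fun**2)))
if __name__=="__main__": fit()
E
python3 fit.py
```

```text
mouth [ 0.5219 -0.205   0.019 ] yaw -67.2 tilt 53.6 592 rms 0.0017
```

Request:
step_arm([
  [0.003,0,0.001,0,0.055],
  [0.006,0,0.001,0,0.055],
  [0.009,0,0.002,0,0.055],
  [0.012,0,0.003,0,0.055],
])

```text
time: 9.03
eef_pos: [0.5095, -0.1918, -0.0339]
ee_rot: [1.518, 2.737, -0.001]
contact_force: [4.0, -8.8, 14.1]
grip_width: 0.0613
```

```bash
python3 fit.py; python3 tilt.py|head -2
```

```text
mouth [ 0.5175 -0.1995  0.0172] yaw -67.1 tilt 56.8 597 rms 0.0019
t 9.08 tcp [ 0.5092 -0.1913 -0.0338] yaw 122.0 w 0.0612 F [ 3.4 -4.9 10.7] j [ 0.54  0.81 -0.35  1.93  0.57  0.49  0.34]
shift tool mm [-42.5  -1.6 -33.4] turn -0.0
```

Request:
step_arm([
  [0,0,-0.008,0,0.055],
  [-0.015,0,-0.01,0,0.055],
  [-0.03,0,-0.01,0,0.055],
  [-0.045,0,-0.01,0,0.055],
  [-0.045,0,-0.005,0,0.055],
])

```text
time: 9.55
eef_pos: [0.529, -0.2282, -0.0313]
ee_rot: [1.526, 2.744, -0.001]
contact_force: [-0.0, -1.3, -1.1]
grip_width: 0.0614
```

```bash
python3 -c "
from fit import *
fit(prior=(.535,-.24))"; python3 tilt.py|head -2;python3 look.py .535 -.235 .05 t2
```

```text
mouth [ 0.5377 -0.2389  0.0173] yaw -62.4 tilt 58.4 650 rms 0.0017
t 9.60 tcp [ 0.5274 -0.2262 -0.0326] yaw 121.9 w 0.0618 F [ 0.  -0.7  2.4] j [ 0.61  0.84 -0.39  1.83  0.55  0.58  0.42]
shift tool mm [ -2.8   1.2 -32.6] turn -0.1
scene 229 288
top 422 250
```

View pics/t2.png

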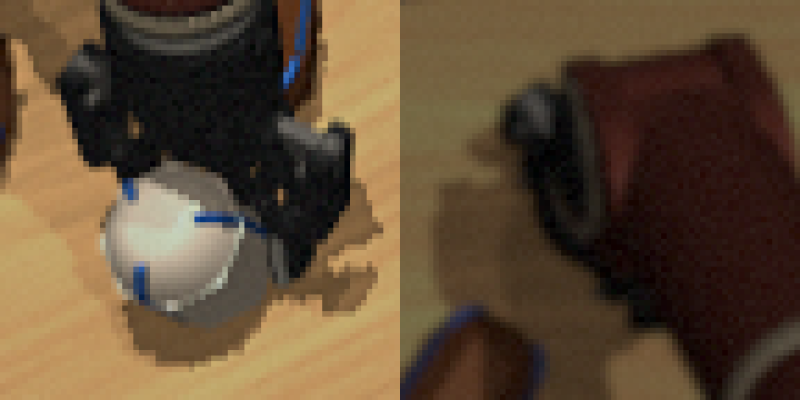

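Request:
step_arm([
  [0.001,0,0.003,0,0.055],
  [0.002,0,0.005,0,0.055],
  [0.003,0,0.007,0,0.055],
  [0.004,0,0.009,0,0.055],
])

```text
time: 10.08
eef_pos: [0.5269, -0.2229, -0.0345]
ee_rot: [1.519, 2.745, -0.007]
contact_force: [-12.2, 0.6, 48.7]
grip_width: 0.0615
```

```bash
python3 -c "
from fit import *
fit(prior=(.535,-.24))"; python3 tilt.py|head -2
```

```text
mouth [ 0.5358 -0.2332  0.0155] yaw -63.0 tilt 59.9 645 rms 0.0018
t 10.13 tcp [ 0.5269 -0.223  -0.0344] yaw 122.1 w 0.0611 F [-10.1   0.6  36.5] j [ 0.6   0.84 -0.38  1.84  0.56  0.56  0.41]
shift tool mm [ -6.1  -0.1 -34.3] turn 0.1
```

Request:
step_arm([
  [0.003,0,-0.005,0,0.055],
  [0.007,0,-0.005,0,0.055],
  [0.011,0,-0.005,0,0.055],
  [0.015,0,-0.005,0,0.055],
])

```text
time: 10.52
eef_pos: [0.5217, -0.2113, -0.0336]
ee_rot: [1.517, 2.741, -0.0]
contact_force: [2.8, -4.9, 7.2]
grip_width: 0.0615
```

```bash
python3 -c "
from fit import *
fit(prior=(.53,-.225))"; python3 tilt.py|head -2
```

```text
mouth [ 0.5293 -0.2196  0.0174] yaw -64.6 tilt 56.2 631 rms 0.0018
t 10.57 tcp [ 0.521  -0.2101 -0.0336] yaw 122.1 w 0.0615 F [-0.1 -3.4 10. ] j [ 0.58  0.83 -0.38  1.88  0.56  0.54  0.39]
shift tool mm [-20.2  -1.7 -33.5] turn 0.1
```

Request:
step_arm([
  [0,0,-0.001,0,0.085],
  [0,0,-0.003,0,0.085],
  [0,0,-0.015,0,0.085],
  [0,0,-0.04,0,0.085],
  [0,0,-0.06,0,0.085],
])

```text
time: 11.03
eef_pos: [0.5173, -0.2078, 0.0252]
ee_rot: [-1.518, -2.747, -0.001]
contact_force: [0.2, -0.2, 0.3]
grip_width: 0.0849
```

```bash
python3 -c "
from fit import *
fit(prior=(.53,-.225))"; python3 tilt.py|head -2;python3 look.py .53 -.225 .05 t3
```

```text
mouth [ 0.5248 -0.2164  0.0027] yaw -58.7 tilt 91.7 688 rms 0.0017
t 11.08 tcp [ 0.5204 -0.2086  0.0291] yaw 122.1 w 0.0850 F [1.5 0.2 1.8] j [ 0.63  0.74 -0.45  1.85  0.49  0.66  0.44]
shift tool mm [-21.4  -2.3  29.2] turn 0.1
scene 232 285
top 419 252
```

View pics/t3.png

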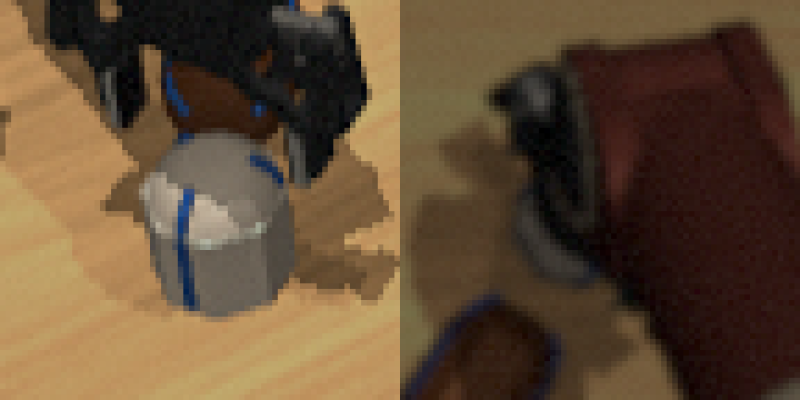

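The cap stands upright at about scene (232,285), with a stripe facing the camera. I'll clear the hand so both cameras can see it.

Request:
step_arm([
  [0,0,-0.04,0,0.085],
  [0,0,-0.08,0,0.085],
  [-0.035,0,-0.1,0,0.085],
  [-0.075,0,-0.1,0,0.085],
  [-0.115,0,-0.1,0,0.085],
])

```text
time: 11.65
eef_pos: [0.5802, -0.3071, 0.1259]
ee_rot: [1.518, 2.749, 0.0]
contact_force: [-0.4, -0.6, -0.3]
grip_width: 0.085
```

```bash
cat > cap.py <<'E'
from h import *
from scipy.optimize import least_squares
def measure(cx,cy,z0,cams=("scene","top"),verbose=True):
    """upright cap, rim at z0: fit centre + stripe angle mod 120"""
    Q=[];B=[]
    for n in cams:
        p=optics.read_camera(n);w=cloud(p);px=p["pixels"].astype(int);hsv=cv2.cvtColor(p["pixels"],cv2.COLOR_BGR2HSV)
        near=(np.hypot(w[...,0]-cx,w[...,1]-cy)<.05)&(w[...,2]>z0+.006)&(w[...,2]<z0+.078)
        bl=near&(hsv[...,0]>100)&(hsv[...,0]<130)&(hsv[...,1]>90)
        wh=near&(((px[...,2]-px[...,0]<70)&(px.sum(-1)>200))|bl)
        q=w[wh];Q.append(q);B.append(w[bl])
        k=q[:,2]<z0+.05
        def r1(v):
            d=q-[v[0],v[1],z0];rr=np.hypot(d[:,0],d[:,1])
            e=np.where(d[:,2]<.052,rr-.0325,np.hypot(np.maximum(d[:,2]-.052,0)*31/20,rr)-.0315)
            return e
        s=least_squares(r1,[cx,cy],loss="soft_l1",f_scale=.002).x
        b=B[-1];a=np.arctan2(b[:,1]-s[1],b[:,0]-s[0]);rr=np.hypot(b[:,1]-s[1],b[:,0]-s[0])
        ok=rr>.01;z=np.sum(rr[ok]*np.exp(3j*a[ok]))
        print(n,"centre",np.round(s,4),"n",len(q),"blue",ok.sum(),"stripe mod120 %.1f"%(np.degrees(np.angle(z))/3),"coh %.2f"%(abs(z)/rr[ok].sum()),"zmax %.4f"%np.percentile(q[:,2],99), "sides",np.round(np.sort(np.degrees(a[ok]))[::max(1,ok.sum()//12)]))
if __name__=="__main__":
    import sys
    measure(*map(float,sys.argv[1:4]))
E
python3 cap.py .5248 -.2164 0; python3 tilt.py | head -2
```

```text
scene centre [ 0.5244 -0.2165] n 601 blue 47 stripe mod120 -57.2 coh 0.96 zmax 0.0754 sides [-64. -60. -58. -57. -56. -56. -55. -55. -54. -54. -51. -50.  49.  55.
  60.  65.]
top centre [ 0.5257 -0.2165] n 417 blue 0 stripe mod120 0.0 coh nan zmax 0.0766 sides []
t 11.75 tcp [ 0.5794 -0.3146  0.1222] yaw 121.5 w 0.0852 F [-1.2 -0.7 -0.8] j [ 0.75  0.75 -0.52  1.47  0.41  1.03  0.68]
shift tool mm [100.    3.5 121.9] turn -0.5cap.py:20: RuntimeWarning: invalid value encountered in scalar divide
  print(n,"centre",np.round(s,4),"n",len(q),"blue",ok.sum(),"stripe mod120 %.1f"%(np.degrees(np.angle(z))/3),"coh %.2f"%(abs(z)/rr[ok].sum()),"zmax %.4f"%np.percentile(q[:,2],99), "sides",np.round(np.sort(np.degrees(a[ok]))[::max(1,ok.sum()//12)]))
```

Request:
step_arm([
  [0.04,0.002,0,-0.5,0.085],
  [0.08,0.005,0,-0.5,0.085],
  [0.112,0.005,0,-0.5,0.085],
  [0.112,0.005,0,-0.5,0.085],
  [0.112,0.005,0,-0.5,0.085],
])

```text
time: 12.22
eef_pos: [0.5221, -0.2053, 0.1241]
ee_rot: [-1.499, -2.756, 0.0]
contact_force: [0.8, -0.3, 0.1]
grip_width: 0.0845
```

```bash
python3 -c "
from h import *
goto(.525,-.2165,-.0125,122.5)"
```

```text
t 12.22 tcp [ 0.5221 -0.2053  0.1241] yaw 122.9 w 0.0845 F [ 0.8 -0.3  0.1] j [ 0.68  0.62 -0.54  1.76  0.4   0.88  0.53]
shift tool mm [-11.4  -3.4 136.6] turn 0.4
```

```bash
python3 -c "
from h import *
optics.read_camera('top')
goto(.525,-.2165,-.0125,122.5)
optics.read_camera('top')
goto(.525,-.2165,-.0125,122.5)"
```

```text
t 12.27 tcp [ 0.5231 -0.2077  0.1242] yaw 122.7 w 0.0854 F [ 0.4 -1.  -0.9] j [ 0.68  0.62 -0.54  1.76  0.4   0.88  0.53]
shift tool mm [ -8.6  -3.  136.7] turn 0.2
t 12.32 tcp [ 0.5237 -0.2091  0.1242] yaw 122.6 w 0.0849 F [-1.  -1.   0.7] j [ 0.68  0.62 -0.54  1.76  0.4   0.88  0.53]
shift tool mm [ -7.   -2.8 136.7] turn 0.1
```

Request:
step_arm([
  [-0.005,-0.003,0.02,0,0.085],
  [-0.005,-0.003,0.045,0,0.085],
  [-0.005,-0.003,0.06,0,0.085],
  [-0.005,-0.003,0.06,0,0.085],
  [-0.005,-0.003,0.06,0,0.085],
])

```text
time: 12.73
eef_pos: [0.524, -0.2156, 0.0638]
ee_rot: [-1.511, -2.752, 0.0]
contact_force: [1.1, 0.3, 0.6]
grip_width: 0.0851
```

```bash
python3 -c "
from h import *
goto(.525,-.2165,-.0125,122.5)
optics.read_camera('top')
goto(.525,-.2165,-.0125,122.5)"
```

```text
t 12.73 tcp [ 0.524  -0.2156  0.0638] yaw 122.5 w 0.0851 F [1.1 0.3 0.6] j [ 0.66  0.7  -0.49  1.8   0.46  0.76  0.49]
shift tool mm [-1.4  0.5 76.3] turn -0.0
t 12.78 tcp [ 0.5249 -0.2155  0.0648] yaw 122.5 w 0.0847 F [ 0.7 -0.5 -0.6] j [ 0.66  0.7  -0.49  1.8   0.46  0.76  0.49]
shift tool mm [-0.8 -0.5 77.3] turn -0.0
```

Request:
step_arm([
  [-0.001,0,0.025,0,0.085],
  [-0.001,0,0.05,0,0.085],
  [-0.001,0,0.07,0,0.085],
  [-0.001,0,0.077,0,0.085],
  [-0.001,0,0.077,0,0.085],
])

```text
time: 13.2
eef_pos: [0.5246, -0.2158, -0.0129]
ee_rot: [-1.509, -2.754, 0.0]
contact_force: [-0.2, 0.6, -0.4]
grip_width: 0.0851
```

Request:
step_arm([
  [0,0,0,0,0.055],
  [0,0,0,0,0.055],
  [0,0,0,0,0.055],
  [0,0,0,0,0.055],
  [0,0,0,0,0.055],
], squeeze=45)

```text
time: 13.62
eef_pos: [0.5266, -0.2162, -0.0103]
ee_rot: [1.508, 2.752, 0.001]
contact_force: [0.1, -0.3, 7.3]
grip_width: 0.0611
```

```bash
python3 -c "
from h import *
goto(.525,-.2165,-.0125,122.5)"; python3 cap.py .525 -.2165 0 2>/dev/null
```

```text
t 13.62 tcp [ 0.5266 -0.2162 -0.0103] yaw 122.6 w 0.0611 F [ 0.1 -0.3  7.3] j [ 0.61  0.8  -0.42  1.84  0.54  0.6   0.42]
shift tool mm [ 0.6 -1.5  2.2] turn 0.1
scene centre [ 0.5262 -0.2156] n 560 blue 41 stripe mod120 -57.7 coh 0.94 zmax 0.0747 sides [-178.  -67.  -60.  -60.  -60.  -59.  -59.  -58.  -57.  -54.  -53.  -52.
  -51.   57.]
```

Request:
step_arm([
  [0,0,-0.02,0,0.055],
  [0,0,-0.055,0,0.055],
  [0,0,-0.095,0,0.055],
  [0,0,-0.13,0,0.055],
  [0,0,-0.155,0,0.055],
])

```text
time: 14.13
eef_pos: [0.526, -0.2157, 0.1465]
ee_rot: [1.507, 2.751, 0.002]
contact_force: [-0.5, 0.2, -0.0]
grip_width: 0.0615
```

Request:
step_arm([
  [0.02,0.01,0,0,0.055],
  [0.055,0.026,0,0,0.055],
  [0.09,0.042,0,0,0.055],
  [0.125,0.059,0,0,0.055],
  [0.16,0.076,0,0,0.055],
])

```text
time: 14.55
eef_pos: [0.5021, -0.0386, 0.1432]
ee_rot: [1.51, 2.754, 0.0]
contact_force: [1.1, 0.5, -1.0]
grip_width: 0.0614
```

Request:
step_arm([
  [0.035,0.016,0,0,0.055],
  [0.07,0.033,0,0,0.055],
  [0.105,0.05,0,0,0.055],
  [0.135,0.064,0,0,0.055],
  [0.16,0.076,0,0,0.055],
])

```text
time: 14.97
eef_pos: [0.4797, 0.139, 0.1434]
ee_rot: [1.505, 2.757, 0.002]
contact_force: [0.2, 0.1, -0.7]
grip_width: 0.0611
```

Request:
step_arm([
  [0.015,0.007,0,2,0.055],
  [0.028,0.013,0,4,0.055],
  [0.036,0.017,0,6,0.055],
  [0.038,0.017,0,7,0.055],
  [0.038,0.017,0,7,0.055],
])

```text
time: 15.38
eef_pos: [0.474, 0.1775, 0.143]
ee_rot: [1.673, 2.659, -0.0]
contact_force: [-0.8, -0.9, -1.1]
grip_width: 0.0613
```

```bash
python3 -c "
from h import *
from cap import measure
optics.read_camera('top');optics.read_camera('top');optics.read_camera('top')
goto(.477,.177,.1,115)
s=arm.read_state()
measure(s['eef_pos'][0],s['eef_pos'][1],s['eef_pos'][2]+.0105)" 2>/dev/null; python3 look.py .477 .177 .15 f1
```

```text
t 15.53 tcp [0.4747 0.1756 0.1427] yaw 115.5 w 0.0612 F [-0.1 -0.6 -0.9] j [-0.04  0.51 -0.53  1.89  0.34  0.83 -0.3 ]
shift tool mm [ 0.3  2.7 42.7] turn 0.5
scene centre [0.4741 0.1759] n 581 blue 46 stripe mod120 58.1 coh 0.76 zmax 0.2282 sides [-162. -145.  -68.  -66.  -65.  -64.  -64.  -62.  -61.  -61.  -60.  -60.
  -59.  -58.  -57.   26.]
scene 348 185
top 272 270
```

View pics/f1.png

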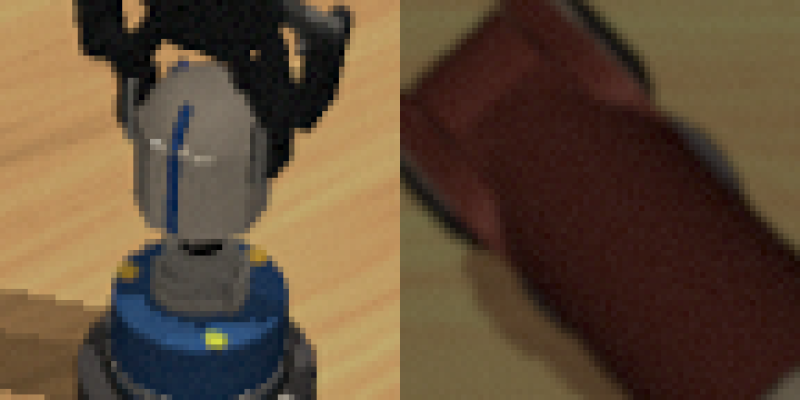

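Request:
step_arm([
  [0,0.003,0,0.5,0.055],
  [0,0.003,0.008,0.5,0.055],
  [0,0.003,0.016,0.5,0.055],
  [0,0.003,0.02,0.5,0.055],
  [0,0.003,0.024,0.5,0.055],
])

```text
time: 16.15
eef_pos: [0.4767, 0.178, 0.1176]
ee_rot: [-1.686, -2.65, 0.002]
contact_force: [-0.2, -0.6, -0.6]
grip_width: 0.061
```

Request:
step_arm([
  [0,0,0.003,0,0.055],
  [0,0,0.006,0,0.055],
  [0,0,0.009,0,0.055],
  [0,0,0.012,0,0.055],
  [0,0,0.014,0,0.055],
])

```text
time: 16.57
eef_pos: [0.4772, 0.1783, 0.1045]
ee_rot: [-1.686, -2.651, -0.0]
contact_force: [-0.0, -0.7, -0.5]
grip_width: 0.0614
```

```bash
python3 -c "
from h import *
from cap import measure
goto(.477,.177,.1,115)
s=arm.read_state()
measure(s['eef_pos'][0],s['eef_pos'][1],s['eef_pos'][2]+.0105,('scene',))
goto(.477,.177,.1,115)
print(arm.read_state()['ft_torque'])"
```

```text
t 16.57 tcp [0.4772 0.1783 0.1045] yaw 115.1 w 0.0614 F [-0.  -0.7 -0.5] j [-0.07  0.56 -0.49  1.93  0.38  0.74 -0.35]
shift tool mm [-1.1 -0.8  4.5] turn 0.1
scene centre [0.4768 0.1784] n 566 blue 44 stripe mod120 52.4 coh 0.78 zmax 0.1887 sides [-70. -69. -67. -66. -65. -63. -61. -61. -60. -60. -59. -59. -57.  25.
  31.]
t 16.62 tcp [0.477  0.1781 0.1042] yaw 115.1 w 0.0616 F [-0.1 -0.2 -1. ] j [-0.07  0.56 -0.49  1.93  0.38  0.74 -0.35]
shift tool mm [-1.  -0.5  4.2] turn 0.1
[ 0.01702742 -0.02325104  0.02125121]
```

Request:
step_arm([
  [-0.001,0,0.001,0,0.055],
  [-0.001,0,0.002,0,0.055],
  [-0.001,0,0.003,0,0.055],
  [-0.001,0,0.004,0,0.055],
])

```text
time: 16.95
eef_pos: [0.4778, 0.1774, 0.1008]
ee_rot: [1.687, 2.65, 0.0]
contact_force: [-0.2, 0.1, -0.7]
grip_width: 0.061
```

Request:
step_arm([
  [0,0,0.001,0,0.055],
  [0,0,0.002,0,0.055],
  [0,0,0.002,0,0.055],
])

```text
time: 17.2
eef_pos: [0.4778, 0.1775, 0.0992]
ee_rot: [1.686, 2.65, 0.0]
contact_force: [0.4, -0.7, 2.0]
grip_width: 0.0614
```

Request:
step_arm([
  [0,0,0.001,0,0.055],
  [0,0,0.001,0,0.055],
  [0,0,0.002,0,0.055],
  [0,0,0.002,0,0.055],
])

```text
time: 17.53
eef_pos: [0.4778, 0.1776, 0.0987]
ee_rot: [1.686, 2.649, 0.0]
contact_force: [-4.2, -1.8, 14.1]
grip_width: 0.0614
```

```bash
python3 -c "
from h import *
goto(.477,.177,.1,115);print(arm.read_state()['ft_torque'])"
```

```text
t 17.53 tcp [0.4778 0.1776 0.0987] yaw 115.1 w 0.0614 F [-4.2 -1.8 14.1] j [-0.07  0.57 -0.49  1.93  0.39  0.73 -0.35]
shift tool mm [-0.2 -1.  -1.3] turn 0.1
[-0.6317669   0.75919415 -0.08967176]
```

Request:
step_arm([
  [0,-0.0008,-0.001,0,0.055],
  [0,-0.0008,-0.001,-5,0.055],
  [0,-0.0008,-0.001,-10,0.055],
  [0,-0.0008,-0.001,-15,0.055],
  [0,-0.0008,-0.001,-20,0.055],
])

```text
time: 17.95
eef_pos: [0.4775, 0.1773, 0.1]
ee_rot: [1.197, 2.903, 0.001]
contact_force: [-2.4, -2.4, 15.1]
grip_width: 0.0613
```

Request:
step_arm([
  [0,0,0,-5,0.055],
  [0,0,0,-10,0.055],
  [0,0,0,-15,0.055],
  [0,0,0,-20,0.055],
  [0,0,0,-20,0.055],
])

```text
time: 18.37
eef_pos: [0.477, 0.1769, 0.0976]
ee_rot: [-0.676, -3.068, -0.001]
contact_force: [0.3, 0.5, 0.3]
grip_width: 0.061
```

```bash
python3 -c "
from h import *
goto(.477,.177,.0905,155);print(arm.read_state()['ft_torque'])"
```

```text
t 18.37 tcp [0.477  0.1769 0.0976] yaw 155.1 w 0.0610 F [0.3 0.5 0.3] j [ 0.05  0.62 -0.69  1.93  0.55  0.78  0.19]
shift tool mm [0.1 0.1 7.1] turn 0.1
[0.00959581 0.00031089 0.00691059]
```

Request:
step_arm([
  [0,0,0.002,0,0.055],
  [0,0,0.004,0,0.055],
  [0,0,0.006,0,0.055],
  [0,0,0.007,0,0.055],
  [0,0,0.007,0,0.055],
])

```text
time: 18.78
eef_pos: [0.4769, 0.1769, 0.091]
ee_rot: [0.679, 3.067, -0.001]
contact_force: [-1.4, -1.1, 3.1]
grip_width: 0.0613
```

```bash
python3 -c "
from h import *
goto(.477,.177,.0905,155);print(arm.read_state()['ft_torque'])"
```

```text
t 18.78 tcp [0.4769 0.1769 0.091 ] yaw 155.0 w 0.0613 F [-1.4 -1.1  3.1] j [ 0.04  0.63 -0.68  1.94  0.56  0.77  0.18]
shift tool mm [-0.   0.1  0.5] turn 0.0
[-0.22088848  0.15501834 -0.07441485]
```

Request:
step_arm([
  [0,0,0,6,0.055],
  [0,0,0,12,0.055],
  [0,0,0.0005,18,0.055],
  [0,0,0.0009,24,0.055],
  [0,0,0.0013,30,0.055],
], squeeze=60)

```text
time: 19.2
eef_pos: [0.4781, 0.178, 0.09]
ee_rot: [1.455, 2.782, 0.004]
contact_force: [0.5, 0.2, 1.2]
grip_width: 0.061
```

```bash
python3 -c "
from h import *
goto(.477,.177,.0905,74);print(arm.read_state()['ft_torque'])"
```

```text
t 19.20 tcp [0.4781 0.178  0.09  ] yaw 124.8 w 0.0610 F [0.5 0.2 1.2] j [-0.05  0.59 -0.53  1.94  0.44  0.72 -0.23]
shift tool mm [-0.2 -1.5 -0.5] turn 50.8
[ 0.10022956 -0.14535753 -0.02778578]
```

Request:
step_arm([
  [0,0,0.0005,6,0.055],
  [0,0,0.0009,12,0.055],
  [0,0,0.0013,18,0.055],
  [0,0,0.0018,24,0.055],
  [0,0,0.0022,30,0.055],
])

```text
time: 19.62
eef_pos: [0.4784, 0.1777, 0.0879]
ee_rot: [2.126, 2.311, 0.005]
contact_force: [0.6, -0.3, 2.8]
grip_width: 0.0611
```

```bash
python3 -c "
from h import *
goto(.477,.177,.0905,74);print(arm.read_state()['ft_torque'])"
```

```text
t 19.62 tcp [0.4784 0.1777 0.0879] yaw 94.8 w 0.0611 F [ 0.6 -0.3  2.8] j [-0.15  0.57 -0.37  1.95  0.32  0.68 -0.63]
shift tool mm [-0.6 -1.4 -2.6] turn 20.8
[-0.06719635 -0.16042032  0.09274927]
```

Request:
step_arm([
  [0,0,0.0005,6,0.055],
  [0,0,0.0009,12,0.055],
  [0,0,0.0013,17,0.055],
  [0,0,0.0016,21,0.055],
  [0,0,0.0016,21,0.055],
])

```text
time: 20.03
eef_pos: [0.4762, 0.1764, 0.086]
ee_rot: [2.508, 1.89, -0.003]
contact_force: [-0.7, -1.6, 5.7]
grip_width: 0.0612
```

```bash
python3 -c "
from h import *
goto(.477,.177,.0905,74);print(arm.read_state()['ft_torque'])"
```

```text
t 20.03 tcp [0.4762 0.1764 0.086 ] yaw 74.0 w 0.0612 F [-0.7 -1.6  5.7] j [-0.22  0.56 -0.27  1.95  0.23  0.66 -0.91]
shift tool mm [ 0.8  0.6 -4.5] turn 0.0
[-0.39265284  0.49125037  0.14053839]
```

Request:
step_arm([
  [0,0,0,2,0.055],
  [0,0,0,4,0.055],
  [0,0,0,4,0.055],
])

```text
time: 20.28
eef_pos: [0.476, 0.1765, 0.086]
ee_rot: [2.557, 1.819, -0.004]
contact_force: [-1.6, -3.2, 5.8]
grip_width: 0.061
```

```bash
python3 -c "
from h import *
goto(.477,.177,.0905,74);print(arm.read_state()['ft_torque'])"
```

```text
t 20.28 tcp [0.476  0.1765 0.086 ] yaw 70.8 w 0.0610 F [-1.6 -3.2  5.8] j [-0.23  0.56 -0.25  1.95  0.22  0.66 -0.96]
shift tool mm [ 0.8  0.8 -4.5] turn -3.2
[-0.6737044   0.4748673   2.01080322]
```

Request:
step_arm([
  [0,0,0,0,0.085],
  [0,0,0,0,0.085],
  [0,0,0,0,0.085],
  [0,0,0,0,0.085],
  [0,0,0,0,0.085],
])

```text
time: 20.7
eef_pos: [0.4772, 0.177, 0.0856]
ee_rot: [-2.573, -1.802, -0.0]
contact_force: [0.0, -0.5, 0.0]
grip_width: 0.0853
```

Request:
step_arm([
  [0,0,-0.02,0,0.085],
  [0,0,-0.055,0,0.085],
  [0,0,-0.095,0,0.085],
  [0,0,-0.125,0,0.085],
  [0,0,-0.13,0,0.085],
])

```text
time: 21.12
eef_pos: [0.4804, 0.1788, 0.2213]
ee_rot: [2.571, 1.801, 0.018]
contact_force: [2.0, 0.5, 0.2]
grip_width: 0.0849
```

Request:
step_arm([
  [0,-0.03,0,0,0.085],
  [0,-0.06,0,0,0.085],
  [0,-0.09,0,0,0.085],
  [0,-0.12,0,0,0.085],
  [0,-0.12,0,0,0.085],
])

```text
time: 21.53
eef_pos: [0.3579, 0.2198, 0.2153]
ee_rot: [-2.564, -1.812, 0.006]
contact_force: [-0.5, 0.3, 0.6]
grip_width: 0.0848
```

```bash
python3 cap.py .477 .177 .096 2>/dev/null; python3 look.py .477 .177 .12 f2; python3 -c "
from h import *
goto(.477,.177,.0905,74)
p=optics.read_camera('scene');a=cv2.imread('pics/f2.png')
m=np.zeros((600,800,3),np.uint8);m[:300,:600]=cv2.resize(a,(600,300));m[300:600,:400]=cv2.resize(p['pixels'],(400,300),interpolation=cv2.INTER_AREA);cv2.imwrite('pics/f3.png',m)"
```

```text
scene centre [0.4759 0.1767] n 578 blue 40 stripe mod120 17.0 coh 0.93 zmax 0.1711 sides [-115. -110. -104. -102.  -99.  -98.  -96.  -92.    4.    8.   11.   19.
   20.  138.]
top centre [0.4763 0.178 ] n 442 blue 21 stripe mod120 15.0 coh 0.73 zmax 0.1730 sides [-128. -125. -106. -105. -105. -103. -102.  -67.   11.   12.   16.  124.
  127.  133.  134.  134.  135.  136.  137.  165.  166.]
scene 348 193
top 274 271
t 21.73 tcp [0.3651 0.2175 0.2155] yaw 70.0 w 0.0850 F [-0.2  0.   0.2] j [-0.32  0.26 -0.34  2.    0.11  0.9  -1.07]
shift tool mm [  0.3 118.9 125. ] turn -4.0
```

View pics/f3.png

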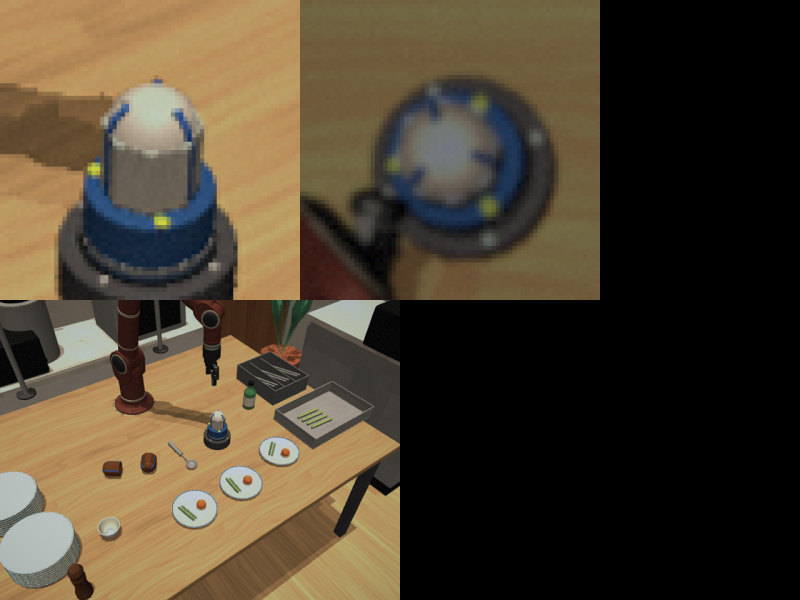

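```bash
python3 -c "
from h import *
print(arm.hand_in())"
```

```text
the job is handed in; nothing more can be done
None
```

The flask is closed and I've handed the job in at about 22 s; the hand-in gives no verdict.

**What I did**
- I tipped the white cap up by holding it near the mouth, pressing and dragging it along the table. It stood mouth down, and I let go of it.
- I took it again from above and rested it on the thread lands at about 40° clockwise past the dots. I felt contact at about 14 N, at the expected height.
- I turned it 40° anticlockwise until the force vanished and lowered it into the gaps. Then I screwed it clockwise about 84° until it hit the stop at about 2 N·m, let go and moved the arm clear.

**Last checks**
- **Turn:** the stripes stand at 15–17° (modulo 120°) against a target of 14°, so the cap turned about 78–80° past the dots. The two cameras differ by about 2°.
- **Height:** the rim is about 1 mm above the shoulder, and the cap centre is within about 1 mm of the flask axis.
- **Bystanders:** in the final picture the brown caps are where they were. The spoon, plates, ramekin and bottle look undisturbed, but I did not measure them.

**What disagreed or went wrong**
- **Finger height:** the fingertips sat about 30 mm higher than the reported TCP height suggested. I relied on the camera and contact forces instead.
- **Tipping:** it stalled at about 57° because the palm was probably in the way. On release the cap fell upright by itself.
- **Force on the table:** pressing while tipping gave wrist readings of about 45 N, and once 49 N with the fingertips probably on the table. This is well under the 120 N wrist limit, but I could not confirm that no part of the gripper's body passed 40 N.

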